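Pack the finished sample boards and clip on the dust cover

TASK

Clear the square wooden stick off the slotted hardwood block and lay it on the bench. Take all the sample boards off the drying stand and stand them on edge in the block, one to a slot, each right down to the bottom of its slot. Then lower the grey hood over them and press it straight down until both clip arms snap under the block's lips and it sits flush. Leave the other things on the bench where they are.

Things in the scene. Friction and masses are not known exactly. Their poses are not given: they have to be found in the camera images.
- rack: hardwood block with five sawn slots, fixed to the bench, 192 (its x) x 92 (its y) x 40 high. Origin: centre of the underside, z up; yaw within 0.25 rad of the world's. Slots run along its y at x = -76, -38, 0, 38, 76; each is 11 wide (x), 78 long (y), 30 deep (floor at z = 10), with 4 mm chamfers at the mouth across x. The long sides carry lips (point rack_lip)
- rack_lip (a point): middle of the top outer edge of the rack's +y lip, at (0, 51, 40) in the rack's frame. A dark lip runs along each long side of the rack: 5 out, z = 32 to 40, 102 over both; the cover's clips snap under them
- stand: plywood drying stand fixed to the bench, base 235 (its x) x 104 (its y) x 10 thick, side cheeks to z = 60 at y = +-45 to +-51. Origin: centre of the underside, z up. Five places at x = -88, -44, 0, 44, 88: a board stands on the base, foot against a 10 high lip, top leaning 0.28 rad towards the stand's +x on a 10 mm dowel (axis at z = 51, 21 towards +x of the foot)
- cover: grey plastic hood, open below, 208 (its x) x 98 (its y) x 92 high, about 0.3 kg. Origin: centre of its underside, level with the two end skirts (x = +-98.5 to +-104) on which it stands; z up. The long walls end at z = 24 and land on the rack's top; the flared skirts pass the rack's ends with 2.5 clearance. Home on the rack (x axes parallel, either way round) its origin is 16 above the bench
- handle (a point): centre of the solid black bar handle on the cover's top: 70 (cover's x) x 16 (cover's y) x 30 high, z = 92 to 122 in the cover's frame; this point is at (0, 0, 107)
- clip_left (a joint): sprung black clip arm, 40 wide, in the middle of the cover's +y side, nose at z = 3 to 15: angle in rad, 0 at rest and when snapped home, up to about 0.1 while it rides over the lip. The clips meet the lips when the cover is 18 mm above home; a straight push of about 8 to 20 N takes both over
- clip_right (a joint): the same clip arm on the cover's -y side
- stick: square stick of pale wood, 120 (its x) x 24 x 24, about 50 g, origin at its centre; lies along the top of the rack, over the slots, at the start. Anywhere on the open bench will do for it afterwards
- board1: small wooden sample board, 9 thick (its x) x 70 wide (its y) x 85 tall (its z), about 40 g, origin at its centre; leaning at one of the drying stand's places at the start, or absent. All boards are the same size and may stand in any slot
- board2: small wooden sample board, 9 thick (its x) x 70 wide (its y) x 85 tall (its z), about 40 g, origin at its centre; leaning at one of the drying stand's places at the start, or absent. All boards are the same size and may stand in any slot
- board3: small wooden sample board, 9 thick (its x) x 70 wide (its y) x 85 tall (its z), about 40 g, origin at its centre; leaning at one of the drying stand's places at the start, or absent. All boards are the same size and may stand in any slot
- board4: small wooden sample board, 9 thick (its x) x 70 wide (its y) x 85 tall (its z), about 40 g, origin at its centre; leaning at one of the drying stand's places at the start, or absent. All boards are the same size and may stand in any slot
- board5: small wooden sample board, 9 thick (its x) x 70 wide (its y) x 85 tall (its z), about 40 g, origin at its centre; leaning at one of the drying stand's places at the start, or absent. All boards are the same size and may stand in any slot
- glue: bystander: yellow plastic glue bottle with a red cap, 60 dia. x 120 tall; origin on its underside; leave it alone
- tin: bystander: bare steel tin, 74 dia. x 70 tall; origin on its underside; leave it alone
- offcut: bystander: pale wood offcut, 110 x 45 x 22, lying flat; origin on its underside; leave it alone
- block: bystander: bare metal weight block, 60 x 60 x 30; origin on its underside; leave it alone

How it is judged:
By the outcome, as a careful person would: the job done as asked, in the order asked, and still so for the second after the job is handed in, with the robot touching nothing.
Of board1, board2, board3, board4, board5 only 3 to 5 are there at a start; the rules pass over those that are not, and their reading is None.
At some moment in a run one of cover may be knocked a few centimetres aside while the robot is not near it.
It also fails if it takes over 210 s, if anything falls off the work surface, if the arm or the gripper's body presses on something with over 40 N, if the wrist force passes 120 N, or if a joint passes its speed limit or range.

ROBOT

A 6-joint arm with a two-finger parallel gripper is mounted at the origin on the work surface. World frame = base frame: x ahead of the robot, y to its left, z up, the work surface at z = 0. Lengths are in m, angles in degrees, forces in N, time in s.
With the tool pointing down it reaches from about 0.325 to 0.775 m from the base axis. Payload 5.5 kg.
Tool frame: the origin (TCP) lies on the front face of the gripper's body, between the roots of the fingers; the fingertips stand 73 mm ahead of it and the grasp point (between the pads) lies 54 mm ahead of it; z points along the fingers, y is the direction in which the jaws open and shut (so a half turn about z gives the same grasp; the last joint's range is limited). The gripper opens to 85 mm and grips with 20 to 120 N. Pads are 22 mm wide; open, the fingers measure 114 mm over their backs; the gripper's body (76 mm by 85 mm) begins 54 mm behind the grasp point. The pads swing forward as they close: fully open they stand 13 mm farther back than shut.
Start: joints at [-71.144, 5.22, 70.514, -0, 104.267, -3.249], TCP at [0.226, -0.556, 0.304] pointing down, gripper open.
Joint ranges: [-164.24, 164.24], [-49.07, 125.15], [9.68, 141.18], [-86.29, 266.29], [3.28, 154.24], [-151.56, 151.56]. Speed limits (degrees/s): [147.25, 147.25, 172.46, 180, 180, 180].

INTERFACE

Orientations are given as a 3x3 rotation matrix whose columns are the frame's x, y, z axes.
In Python, from plant import sensors, imaging, r gives the robot as it stands. The module is installed in compiled form; this text tells all that it offers.
- The arm moves only by the tool carry_out, never from a script. Its argument "increments" is a list of rows, each a list of 3 entries, a list of its own where there are three numbers: the shift along the world's x, y, z in mm, then the turn about the world's z in rad, then the opening, from 0 (shut) to 1 (fully open). A call has exactly 5 rows; each row is the pose to reach, as a shift and turn from the pose measured when the call began; what a row does not reach only later rows make up. A row lasts 1/8 s, in which the tool goes at most 62.5 mm and 10.7 degrees, less where a joint would pass 70% of its speed; a pose out of reach is approached as far as the arm can. A call with a gripper value outside its range is refused whole. The fingers move at their own pace and stop on an object; the grip force is fixed at half the most. Time passes only in rows, so rows that repeat a pose let the fingers close, or fill a call up. It gives the time, the measured TCP pose, the force and the opening at its end, in the units of the state.
- sensors.observe(): the state, without advancing time (a new reading comes with each control period).
- imaging.camera(name): name is "scene" or "top" or "wrist"; returns the picture (480x640x3 uint8, red, green, blue); there is no depth.
- imaging.camera_model(name): a dict with "camera_matrix" (3x3 intrinsics, pixels), "extrinsics" (4x4, takes a point from world to camera coordinates); the wrist camera has in their place "T_tool_cam" (4x4, takes a point from camera to tool coordinates, whose origin is the TCP and whose axes are the flange's). Camera axes: x right, y down, z forward; pixel columns grow to the right and rows downward; lengths in m; the calibration is good to about 2 mm. A picture is of the moment at which its call begins: read the wrist's pose just before it. camera_model takes no time and is no camera call.
- r.sign_off(): hands the job in, once; it reports no verdict.
The state is a dict: "clock": time; "joints": joint angles; "qd": joint speeds; "joint_torque": joint torques, N m; "tool_pos": TCP position; "eef_rot": TCP orientation; "contact_force": force on the tool from outside, world axes, zero at the start; "ft_torque": the same for the moment, N m; "opening": opening from 0.0 (shut) to 1.0 (fully open).
Only numpy, scipy, OpenCV 4.12 (cv2) and the standard library are available. Lean on these libraries where they do the work, as an engineer would, in place of code of your own. Each camera call takes 0.05 s, during which the arm holds its last target. There are 200 camera calls.

## Working session

There is one attempt and no reset: what is moved stays moved. The work goes in short steps, Python scripts to look and compute and a tool call to move; the robot and the scene stay as the last step left them, time stands still between calls to the robot, and variables do not carry over. Pictures are saved under pics/ and viewed, about 12 in all and at most 16, crops included, and the job is handed in when it is done.

Besides the shell and the picture viewer there is one more tool, called after "Request:" by a JSON object that holds its "fn" and its "kwargs". carry_out: Moves the arm, as the interface text tells. Its arguments: {"type":"object","properties":{"increments":{"type":"array"}},"required":["increments"]}

```bash
mkdir -p pics
python3 - <<'E'
from plant import sensors, imaging, r
import cv2,numpy as np
s=sensors.observe();print({k:np.round(v,3).tolist() for k,v in s.items()})
for n in("scene","top","wrist"):
    im=imaging.camera(n);cv2.imwrite(f"pics/{n}0.png",im[:,:,::-1])
    m=imaging.camera_model(n);print(n,{k:np.round(v,4).tolist() for k,v in m.items()})
E
```

```text
{'clock': 0.0, 'joints': [-71.143, 5.262, 70.583, -0.001, 104.266, -3.248], 'qd': [-0.022, 0.021, 0.062, -0.07, 0.092, 0.03], 'joint_torque': [0.0, -45.873, -41.802, 0.0, 0.012, 0.0], 'tool_pos': [0.226, -0.556, 0.303], 'eef_rot': [[0.926, 0.376, -0.001], [0.376, -0.926, 0.002], [0.0, -0.002, -1.0]], 'contact_force': [0.097, -0.655, -0.885], 'ft_torque': [-0.011, -0.007, -0.057], 'opening': 1.0}
scene {'camera_matrix': [[500.6106, 0.0, 313.7983], [0.0, 500.6106, 243.3896], [0.0, 0.0, 1.0]], 'extrinsics': [[-0.8702, 0.4923, 0.0194, 0.5022], [0.3133, 0.5834, -0.7493, -0.0906], [-0.3802, -0.646, -0.6619, 1.3834], [0.0, 0.0, 0.0, 1.0]]}
top {'camera_matrix': [[542.7784, 0.0, 325.1891], [0.0, 542.7784, 238.1716], [0.0, 0.0, 1.0]], 'extrinsics': [[0.0043, -1.0, -0.0043, -0.0086], [-0.9835, -0.0034, -0.181, 0.5853], [0.181, 0.005, -0.9835, 1.2635], [0.0, 0.0, 0.0, 1.0]]}
wrist {'camera_matrix': [[427.0039, 0.0, 318.0466], [0.0, 427.0039, 237.3154], [0.0, 0.0, 1.0]], 'T_tool_cam': [[0.0014, -0.9571, -0.2898, 0.0729], [1.0, 0.0018, -0.0011, -0.0001], [0.0016, -0.2898, 0.9571, -0.0692], [0.0, 0.0, 0.0, 1.0]]}
```

View pics/top0.png

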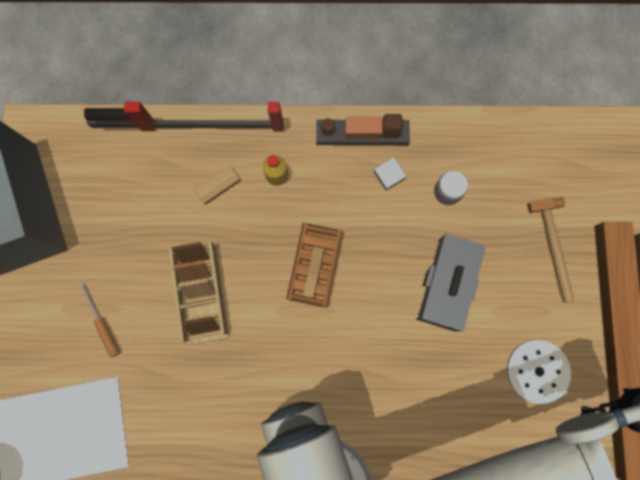

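View pics/scene0.png

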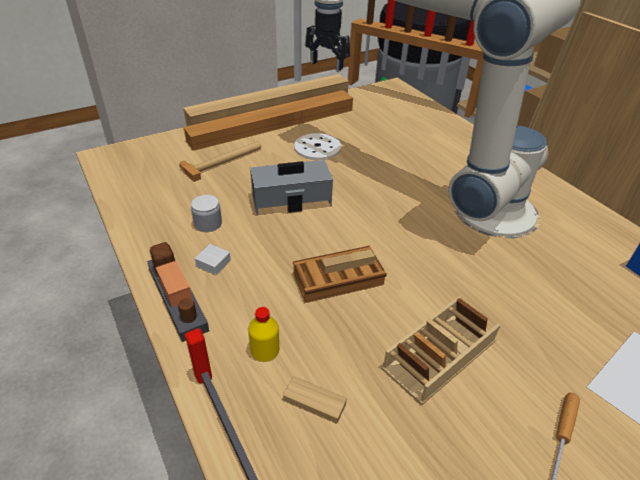

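The top view shows the stand at about (200,290) with four boards and its fourth place empty. The rack with the stick on it is at (315,265), and the cover is at (455,282). I'll get coarse positions first, then go over the rack with the wrist camera.

```bash
cat > h.py <<'E'
import numpy as np, cv2
from plant import sensors, imaging
def cam(n, s=None):
    m=imaging.camera_model(n); K=np.array(m["camera_matrix"])
    if n=="wrist":
        T=np.eye(4);T[:3,:3]=s["eef_rot"];T[:3,3]=s["tool_pos"]
        Tw=T@np.array(m["T_tool_cam"])
    else: Tw=np.linalg.inv(np.array(m["extrinsics"]))
    return K,Tw
def plane(c,uv,z):
    K,T=c;uv=np.atleast_2d(np.array(uv,float))
    d=np.c_[uv,np.ones(len(uv))]@np.linalg.inv(K).T@T[:3,:3].T;o=T[:3,3]
    return o+d*((z-o[2])/d[:,2])[:,None]
def proj(c,P):
    K,T=c;p=(np.atleast_2d(P)-T[:3,3])@T[:3,:3]@K.T
    return p[:,:2]/p[:,2:]
def tri(cs,uvs):
    A=np.zeros((3,3));b=np.zeros(3)
    for c,uv in zip(cs,uvs):
        K,T=c;d=T[:3,:3]@np.linalg.inv(K)@np.array([*uv,1.]);d/=np.linalg.norm(d)
        M=np.eye(3)-np.outer(d,d);A+=M;b+=M@T[:3,3]
    return np.linalg.solve(A,b)
def shot(n,name):
    s=sensors.observe();im=imaging.camera(n);cv2.imwrite(f"pics/{name}.png",im[:,:,::-1])
    np.savez(f"pics/{name}.npz",p=s["tool_pos"],R=s["eef_rot"]);return im,cam(n,s)
def load(n,name):
    z=np.load(f"pics/{name}.npz");return cv2.imread(f"pics/{name}.png")[:,:,::-1],cam(n,dict(tool_pos=z["p"],eef_rot=z["R"]))
E
python3 - <<'E'
from h import *
c=cam("top");np.set_printoptions(precision=3,suppress=True)
print("rack",plane(c,[[304,223],[343,230],[327,306],[288,299]],.04))
print("stick",plane(c,[[318,248],[309,296]],.064))
print("handle",plane(c,[[460,267],[453,295]],.122))
print("stand",plane(c,[[172,245],[213,241],[227,335],[183,343]],.03))
im=cv2.imread("pics/top0.png");h=cv2.cvtColor(im,cv2.COLOR_BGR2HSV)
print("boards",plane(c,[[191,253],[193,272],[197,294],[203,326]],.08))
E
```

```text
rack [[ 0.626  0.046  0.04 ]
 [ 0.608 -0.05   0.04 ]
 [ 0.423 -0.011  0.04 ]
 [ 0.439  0.082  0.04 ]]
stick [[0.559 0.011 0.064]
 [0.444 0.031 0.064]]
handle [[ 0.507 -0.313  0.122]
 [ 0.444 -0.295  0.122]]
stand [[0.571 0.372 0.03 ]
 [0.582 0.271 0.03 ]
 [0.353 0.228 0.03 ]
 [0.334 0.332 0.03 ]]
boards [[0.544 0.311 0.08 ]
 [0.498 0.304 0.08 ]
 [0.447 0.292 0.08 ]
 [0.373 0.275 0.08 ]]
```

Request:
{"fn": "carry_out", "kwargs": {"increments": [[[26, 55, 0], -0.06, 1], [[52, 110, 0], -0.12, 1], [[78, 165, 0], -0.18, 1], [[104, 220, 0], -0.24, 1], [[130, 275, 0], -0.3, 1]]}}

```text
clock: 0.78
tool_pos: [0.3561, -0.2789, 0.3027]
eef_rot: [[0.997, 0.083, 0.0], [0.083, -0.997, 0.002], [0.0, -0.002, -1.0]]
contact_force: [0.1, -0.9, 0.5]
opening: 0.999
```

Request:
{"fn": "carry_out", "kwargs": {"increments": [[[26, 55, -5], -0.06, 1], [[52, 110, -10], -0.12, 1], [[78, 165, -15], -0.18, 1], [[104, 220, -20], -0.22, 1], [[130, 275, -30], -0.26, 1]]}}

```text
clock: 1.4
tool_pos: [0.4866, -0.002, 0.2729]
eef_rot: [[0.984, -0.177, 0.002], [-0.177, -0.984, 0.001], [0.001, -0.002, -1.0]]
contact_force: [0.9, -0.8, -0.7]
opening: 1.002
```

Run:
```python
from h import *
s=sensors.observe();print(s["clock"],s["tool_pos"],np.round(s["eef_rot"],3))
shot("wrist","w1")
```

```text
1.4 [ 0.48664798 -0.00195448  0.27287814] [[ 0.984 -0.177  0.002]
 [-0.177 -0.984  0.001]
 [ 0.001 -0.002 -1.   ]]
```

View pics/w1.png

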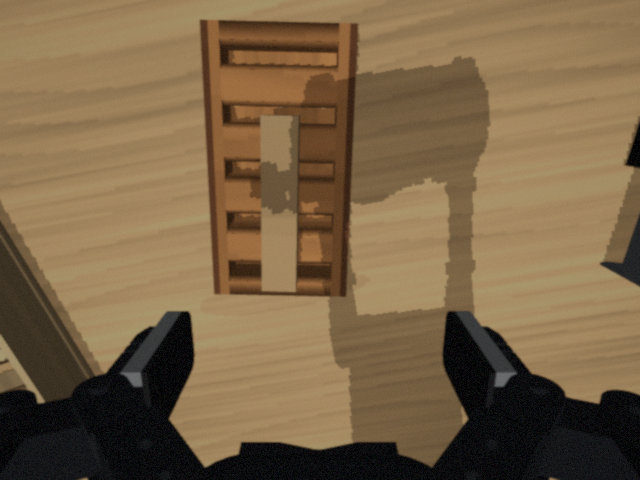

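The wrist view shows the rack's outer corners at about (200,20), (358,23), (346,296) and (214,294). The stick's top corners are at (260,116), (299,116), (297,292) and (262,292).

Run:
```python
from h import *
np.set_printoptions(precision=4,suppress=True)
im,c=load("wrist","w1")
h=cv2.cvtColor(np.ascontiguousarray(im),cv2.COLOR_RGB2HSV).astype(int)
for y,x in[(140,275),(200,275),(250,275),(90,285),(250,305),(160,240),(155,209),(100,420),(150,345),(100,213)]:print((x,y),h[y,x],im[y,x])
P=plane(c,[[200,20],[358,23],[346,296],[214,294]],.04);print("rack",P,P.mean(0))
a=P[0]+P[1]-P[2]-P[3];print("yaw",np.arctan2(a[1],a[0]),[np.linalg.norm(P[i]-P[i-1]) for i in range(4)])
S=plane(c,[[260,116],[299,116],[297,292],[262,292]],.064);print("stick",S,S.mean(0));b=S[0]+S[1]-S[2]-S[3];print(np.arctan2(b[1],b[0]),[np.linalg.norm(S[i]-S[i-1]) for i in range(4)])
t=cam("top")
print(tri([c,t],[(279.5,116),(318,247.5)]),tri([c,t],[(279.5,292),(309,297)]),tri([c,t],[(200,20),(304,223)]),tri([c,t],[(346,296),(327,306)]))
```

```text
(275, 140) [ 17 107 152] [152 125  88]
(275, 200) [ 16 125 102] [102  79  52]
(275, 250) [ 18 104 165] [165 138  98]
(285, 90) [ 15 148 157] [157 110  66]
(305, 250) [ 15 146 159] [159 113  68]
(240, 160) [ 14 163  83] [83 54 30]
(209, 155) [ 11 167  81] [81 48 28]
(420, 100) [ 18 113 111] [111  91  62]
(345, 150) [ 13 159  82] [82 53 31]
(213, 100) [ 14 150 143] [143  98  59]
rack [[ 0.6251  0.0505  0.04  ]
 [ 0.6055 -0.0489  0.04  ]
 [ 0.4182 -0.0114  0.04  ]
 [ 0.4376  0.0885  0.04  ]] [0.5216 0.0197 0.04  ]
yaw -0.19886138055463626 [np.float64(0.19125471698346402), np.float64(0.10134180707574575), np.float64(0.19098868008308148), np.float64(0.10175795842160325)]
stick [[ 0.5603  0.0221  0.064 ]
 [ 0.556  -0.002   0.064 ]
 [ 0.4385  0.022   0.064 ]
 [ 0.4428  0.0464  0.064 ]] [0.4994 0.0221 0.064 ]
-0.20250751294769978 [np.float64(0.11996073344319903), np.float64(0.024454003107258784), np.float64(0.11991999973404141), np.float64(0.0247911787931779)]
[0.5584 0.0099 0.0746] [0.4421 0.0323 0.0682] [0.6198 0.045  0.0653] [ 0.4221 -0.0114  0.0482]
```

Request:
{"fn": "carry_out", "kwargs": {"increments": [[[3, 6, -35], -0.025, 0.8], [[13, 24, -80], -0.025, 0.7], [[13, 24, -125], -0.025, 0.7], [[13, 24, -154], -0.025, 0.7], [[13, 24, -154], -0.025, 0.7]]}}

```text
clock: 2.08
tool_pos: [0.4992, 0.0283, 0.1133]
eef_rot: [[0.98, -0.197, -0.007], [-0.197, -0.98, 0.007], [-0.008, -0.005, -1.0]]
contact_force: [0.6, -1.1, 0.6]
opening: 0.7
```

Request:
{"fn": "carry_out", "kwargs": {"increments": [[[0, 0, 0], 0, 0.1], [[0, 0, 0], 0, 0.1], [[0, 0, 0], 0, 0.1], [[0, 0, 0], 0, 0.1], [[0, 0, 30], 0, 0.1]]}}

```text
clock: 2.7
tool_pos: [0.498, 0.0282, 0.1415]
eef_rot: [[0.98, -0.197, -0.011], [-0.197, -0.98, 0.007], [-0.012, -0.005, -1.0]]
contact_force: [-0.4, 0.2, -0.4]
opening: 0.264
```

Request:
{"fn": "carry_out", "kwargs": {"increments": [[[0, 0, 20], 0, 0.1], [[0, 0, 20], 0, 0.1], [[0, 0, 20], 0, 0.1], [[0, 0, 20], 0, 0.1], [[0, 0, 20], 0, 0.1]]}}

```text
clock: 3.32
tool_pos: [0.4977, 0.0283, 0.1606]
eef_rot: [[0.98, -0.197, -0.013], [-0.197, -0.98, 0.007], [-0.014, -0.004, -1.0]]
contact_force: [-0.1, -0.4, -0.4]
opening: 0.27
```

Run:
```python
from h import *
s=sensors.observe();print({k:np.round(v,4).tolist() for k,v in s.items()})
```

```text
{'clock': 3.325, 'joints': [-0.8706, -8.9496, 98.9185, 0.3902, 90.7617, 100.5074], 'qd': [0.069, -0.1605, -0.2405, 0.0258, 0.0746, 0.0053], 'joint_torque': [0.0008, -34.612, -41.4984, 0.0381, 0.068, -0.0001], 'tool_pos': [0.4977, 0.0283, 0.1606], 'eef_rot': [[0.9803, -0.1973, -0.0126], [-0.1972, -0.9803, 0.007], [-0.0138, -0.0044, -0.9999]], 'contact_force': [-0.106, -0.4376, -0.4375], 'ft_torque': [-0.0119, -0.0451, -0.0613], 'opening': 0.2698}
```

Request:
{"fn": "carry_out", "kwargs": {"increments": [[[-20, -28, 10], 0, 0.1], [[-50, -70, 10], 0, 0.1], [[-80, -110, 0], 0, 0.1], [[-98, -138, -30], 0, 0.1], [[-98, -138, -60], 0, 0.1]]}}

```text
clock: 3.95
tool_pos: [0.3987, -0.1114, 0.0999]
eef_rot: [[0.98, -0.2, -0.012], [-0.2, -0.98, 0.006], [-0.013, -0.004, -1.0]]
contact_force: [0.2, 0.1, -0.7]
opening: 0.264
```

Request:
{"fn": "carry_out", "kwargs": {"increments": [[[0, 0, -22], 0, 0.1], [[0, 0, -22], 0, 0.1], [[0, 0, -22], 0, 0.5], [[0, 0, -22], 0, 0.5], [[0, 0, -22], 0, 0.5]]}}

```text
clock: 4.58
tool_pos: [0.399, -0.1114, 0.0784]
eef_rot: [[0.98, -0.2, -0.011], [-0.2, -0.98, 0.006], [-0.012, -0.003, -1.0]]
contact_force: [-0.1, -0.1, -0.1]
opening: 0.501
```

Request:
{"fn": "carry_out", "kwargs": {"increments": [[[0, 0, 40], 0, 0.5], [[0, 0, 90], 0.18, 0.5], [[0, 20, 150], 0.36, 0.5], [[10, 60, 180], 0.54, 0.5], [[20, 110, 190], 0.72, 0.5]]}}

```text
clock: 5.2
tool_pos: [0.4197, -0.0007, 0.2717]
eef_rot: [[0.867, 0.499, -0.007], [0.499, -0.867, -0.004], [-0.008, -0.0, -1.0]]
contact_force: [1.2, -0.9, -0.0]
opening: 0.499
```

Request:
{"fn": "carry_out", "kwargs": {"increments": [[[10, 60, 0], 0.18, 0.5], [[20, 120, 0], 0.36, 0.5], [[30, 180, 0], 0.54, 0.5], [[40, 230, 0], 0.72, 0.5], [[40, 265, 0], 0.9, 0.5]]}}

```text
clock: 5.82
tool_pos: [0.4597, 0.2666, 0.2714]
eef_rot: [[0.14, 0.99, -0.002], [0.99, -0.14, -0.008], [-0.008, -0.0, -1.0]]
contact_force: [-0.4, -0.5, -0.4]
opening: 0.5
```

Request:
{"fn": "carry_out", "kwargs": {"increments": [[[0, 0, 0], 0.17, 0.4], [[0, 0, 0], 0.33, 0.4], [[0, 0, 0], 0.33, 0.4], [[0, 0, 0], 0.33, 0.4], [[0, 0, 0], 0.33, 0.4]]}}

```text
clock: 6.45
tool_pos: [0.4597, 0.2665, 0.2715]
eef_rot: [[-0.186, 0.983, 0.001], [0.982, 0.186, -0.008], [-0.008, -0.0, -1.0]]
contact_force: [0.8, 0.1, 0.1]
opening: 0.403
```

Run:
```python
from h import *
shot("wrist","w2")
```

```text
(no output)
```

View pics/w2.png

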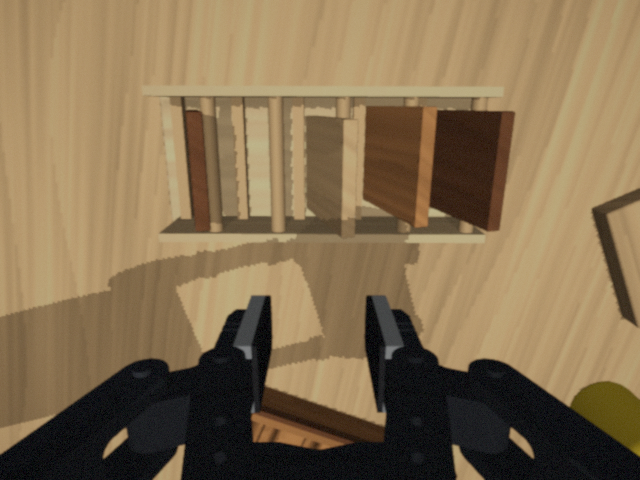

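The wrist view shows boards at places 1, 3, 4 and 5, all leaning right. Their top-edge strips are centred at columns of about 199, 348, 425 and 500, in rows 110–236. The cheek tops are at rows 90 and 238.

Run:
```python
from h import *
np.set_printoptions(precision=4,suppress=True)
im,c=load("wrist","w2")
B={"A":[[187,110],[203,110],[210,231],[195,231]],"C":[[341,120],[357,119],[355,237],[340,236]],"D":[[422,107],[437,108],[428,223],[414,224]],"E":[[498,112],[514,112],[500,228],[487,230]]}
for k,v in B.items():
    P=plane(c,v,.093);m=P.mean(0);d=(P[0]+P[1]-P[2]-P[3])/2;t=(P[1]+P[2]-P[0]-P[3])/2
    print(k,m[:2],"len",np.linalg.norm(d),"thk",np.linalg.norm(t),"normal yaw",np.arctan2(-d[0],d[1]))
Q=plane(c,[[143,86],[503,86],[484,242],[160,242]],.06);print("cheeks",Q,Q.mean(0),[np.linalg.norm(Q[i]-Q[i-1]) for i in range(4)])
a=Q[1]+Q[2]-Q[0]-Q[3];print("yaw",np.arctan2(a[1],a[0]))
```

```text
A [0.3841 0.2895] len 0.06996387110966999 thk 0.008963546286208001 normal yaw 0.16813187557322393
C [0.4699 0.3016] len 0.0683267310333988 thk 0.009007258953277126 normal yaw 0.19684096300766957
D [0.5119 0.317 ] len 0.06656885225503971 thk 0.008348659608467826 normal yaw 0.18919919173207742
E [0.555  0.3223] len 0.06761640107261528 thk 0.008301991959809994 normal yaw 0.20742065372936097
cheeks [[0.3362 0.3302 0.06  ]
 [0.5551 0.3719 0.06  ]
 [0.574  0.2723 0.06  ]
 [0.3547 0.2304 0.06  ]] [0.455  0.3012 0.06  ] [np.float64(0.10143361834540013), np.float64(0.2228016636246206), np.float64(0.10138991759859252), np.float64(0.223272707951086)]
yaw 0.18872925704395146
```

Request:
{"fn": "carry_out", "kwargs": {"increments": [[[-45, 9, 0], 0, 0.65], [[-95, 19, -20], 0, 0.65], [[-95, 19, -70], 0, 0.65], [[-95, 19, -115], 0, 0.65], [[-95, 19, -135], 0, 0.65]]}}

```text
clock: 7.12
tool_pos: [0.3635, 0.2847, 0.1335]
eef_rot: [[-0.186, 0.983, -0.002], [0.983, 0.186, -0.01], [-0.009, -0.004, -1.0]]
contact_force: [1.5, 0.5, -0.1]
opening: 0.649
```

Request:
{"fn": "carry_out", "kwargs": {"increments": [[[0, 0, 0], 0, 0.4], [[0, 0, 0], 0, 0.25], [[0, 0, 0], 0, 0.1], [[0, 0, 0], 0, 0], [[0, 0, 0], 0, 0]]}}

```text
clock: 7.75
tool_pos: [0.3642, 0.2851, 0.1352]
eef_rot: [[-0.186, 0.983, 0.0], [0.983, 0.186, -0.008], [-0.008, -0.001, -1.0]]
contact_force: [0.3, -0.9, 5.5]
opening: 0.095
```

Run:
```python
from h import *
s=sensors.observe();print(s["opening"]*85)
shot("wrist","w3")
```

```text
8.097764150471797
```

View pics/w3.png

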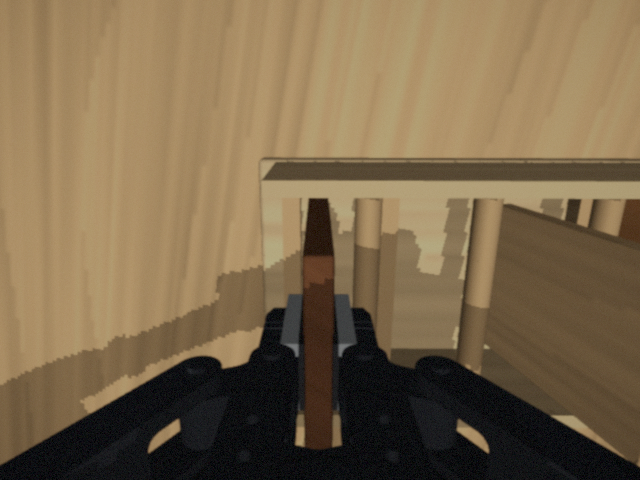

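Board A is held upright between the pads. Its top strip runs from about (318,255) to (318,448).

Run:
```python
from h import *
np.set_printoptions(precision=4,suppress=True)
im,c=load("wrist","w3");z=np.load("pics/w3.npz")
for zz in(.09,.095):
    P=plane(c,[[303,255],[334,255],[330,448],[307,448]],zz)
    L=(P-z["p"])@z["R"];print(zz,L*1000)
```

```text
0.09 [[ 34.2605  -5.2146  44.9259]
 [ 34.2773   3.5447  44.9156]
 [-33.1221   3.0693  45.4588]
 [-33.1428  -4.5045  45.4678]]
0.095 [[ 36.0005  -5.0292  39.9115]
 [ 36.0165   3.3451  39.9016]
 [-28.4207   2.8906  40.421 ]
 [-28.4405  -4.3503  40.4296]]
```

Request:
{"fn": "carry_out", "kwargs": {"increments": [[[0, 0, 30], 0, 0], [[0, 0, 70], 0, 0], [[0, 0, 110], 0, 0], [[10, -30, 115], -0.05, 0], [[20, -80, 115], -0.15, 0]]}}

```text
clock: 8.43
tool_pos: [0.3845, 0.2051, 0.2513]
eef_rot: [[-0.037, 0.999, 0.001], [0.999, 0.037, -0.007], [-0.007, 0.001, -1.0]]
contact_force: [0.2, 0.2, -0.7]
opening: 0.098
```

Request:
{"fn": "carry_out", "kwargs": {"increments": [[[20, -60, 0], -0.1, 0], [[40, -120, 0], -0.24, 0], [[63, -170, 0], -0.24, 0], [[63, -170, 0], -0.24, 0], [[63, -170, -30], -0.24, 0]]}}

```text
clock: 9.05
tool_pos: [0.4485, 0.035, 0.2235]
eef_rot: [[0.203, 0.979, 0.004], [0.979, -0.203, -0.007], [-0.006, 0.005, -1.0]]
contact_force: [0.6, -0.1, -0.6]
opening: 0.096
```

Run:
```python
from h import *
s=sensors.observe();print(s["tool_pos"],s["eef_rot"][:2],s["contact_force"])
shot("wrist","w4")
```

```text
[0.44847533 0.0349946  0.22346514] [[ 0.20348576  0.9790692   0.00412963]
 [ 0.9790623  -0.20345689 -0.00650474]] [ 0.5826989  -0.14478404 -0.56597793]
```

View pics/w4.png

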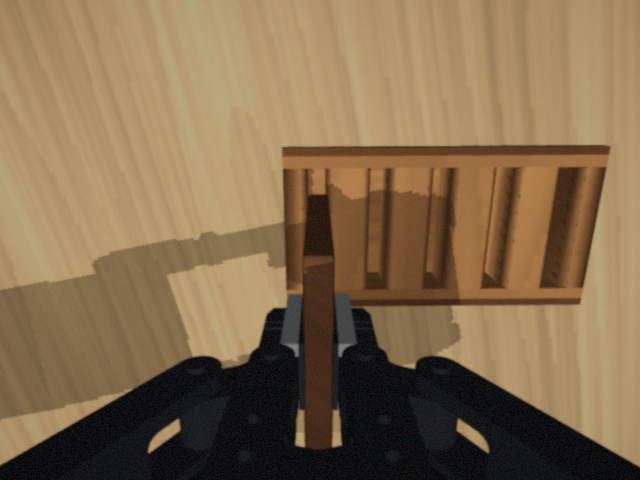

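The wrist view shows the held board over the rack's first slot. The rack's outer corners are at about (283,147), (608,146) and (581,303).

Run:
```python
from h import *
np.set_printoptions(precision=4,suppress=True)
im,c=load("wrist","w4");z=np.load("pics/w4.npz")
P=plane(c,[[283,147],[608.5,146],[581,304],[288.5,304]],.04)
print(P,P.mean(0),[np.linalg.norm(P[i]-P[i-1]) for i in range(4)])
a=P[1]+P[2]-P[0]-P[3];y=np.arctan2(a[1],a[0]);print("yaw",y, "tool y yaw",np.arctan2(z["R"][1,1],z["R"][0,1]))
u=np.array([np.cos(y),np.sin(y)])
for s in(-76,-38,0,38,76):print(s,P.mean(0)[:2]+u*s/1000)
g=cv2.cvtColor(np.ascontiguousarray(im),cv2.COLOR_RGB2GRAY);print(g[180:184].mean(0)[284:606:2].astype(int))
# predicted rack corners/slots in view w1 for cross-check
print(tri([c,load("wrist","w1")[1]],[(283,147),(200,20)]) if 0 else "", )
c1=load("wrist","w1")[1]
for a,b in[((283,147),(214,294)),((608.5,146),(200,20)),((581,304),(358,23)),((288.5,304),(346,296))]:print("tri",tri([c,c1],[a,b]))
```

```text
[[ 0.4389  0.0892  0.04  ]
 [ 0.6243  0.0514  0.04  ]
 [ 0.6062 -0.0479  0.04  ]
 [ 0.4198 -0.0091  0.04  ]] [0.5223 0.0209 0.04  ] [np.float64(0.10008253911914305), np.float64(0.1892570485816718), np.float64(0.10101803071035197), np.float64(0.1903919409391875)]
yaw -0.20327299365891638 tool y yaw -0.20489036077197526
-76 [0.4479 0.0363]
-38 [0.4851 0.0286]
0 [0.5223 0.0209]
38 [0.5595 0.0132]
76 [0.5967 0.0056]
[ 65  63  69  78  87  95 106 113 116 101  77  56  72  90  97 125 127 126
 128 127 115  70  84 107 126 134 133 135 134 135 135 136 136 136 136 136
 137 136 134 133 128 104  74 103 127 127 129 128 128 119  89  60  50  71
  93 119 133 135 135 133 132 129 129 129 125 126 125 127 126 125 124 124
 113  83  90 125 125 121 105  99  88  72  52  47  58  78  94 104 122 122
 121 122 121 121 119 118 117 120 124 125 125 126 127 127 105  82 125 121
 107  96  85  78  70  56  51  60  76  90 106 128 136 135 135 134 135 134
 133 133 133 132 131 128 127 124 122 116  81  47  48  49  49  49  46  45
  40  44  58  70  84  99 108 118 115 107  97  87  76  67  58  61 134]

tri [0.439  0.0893 0.04  ]
tri [0.6263 0.0514 0.0379]
tri [ 0.6068 -0.0482  0.0393]
tri [ 0.4191 -0.0103  0.0379]
```

Request:
{"fn": "carry_out", "kwargs": {"increments": [[[-0.5, 1, -40], 0, 0], [[-0.5, 1, -65], 0, 0], [[-0.5, 1, -75], 0, 0], [[-0.5, 1, -82], 0, 0], [[-0.5, 1, -88], 0, 0]]}}

```text
clock: 9.72
tool_pos: [0.448, 0.0372, 0.1349]
eef_rot: [[0.201, 0.98, 0.003], [0.98, -0.201, -0.007], [-0.006, 0.004, -1.0]]
contact_force: [-9.6, -1.0, 43.5]
opening: 0.097
```

Request:
{"fn": "carry_out", "kwargs": {"increments": [[[0, 0, 1], 0, 0.1], [[0, 0, 1], 0, 0.25], [[0, 0, 2], 0, 0.25], [[0, 0, 50], 0, 0.25], [[0, 0, 100], 0, 0.25]]}}

```text
clock: 10.35
tool_pos: [0.4472, 0.0373, 0.2345]
eef_rot: [[0.201, 0.98, -0.001], [0.98, -0.201, -0.007], [-0.007, 0.0, -1.0]]
contact_force: [0.3, -0.4, -0.1]
opening: 0.249
```

Run:
```python
from h import *
im,c=shot("wrist","w5");z=np.load("pics/w5.npz");print(z["p"],z["R"])
```

```text
[0.44723116 0.03734665 0.23446469] [[ 2.00990521e-01  9.79592422e-01 -1.22376845e-03]
 [ 9.79569804e-01 -2.00994198e-01 -6.65813424e-03]
 [-6.76822820e-03  1.39455249e-04 -9.99977086e-01]]
```

View pics/w5.png

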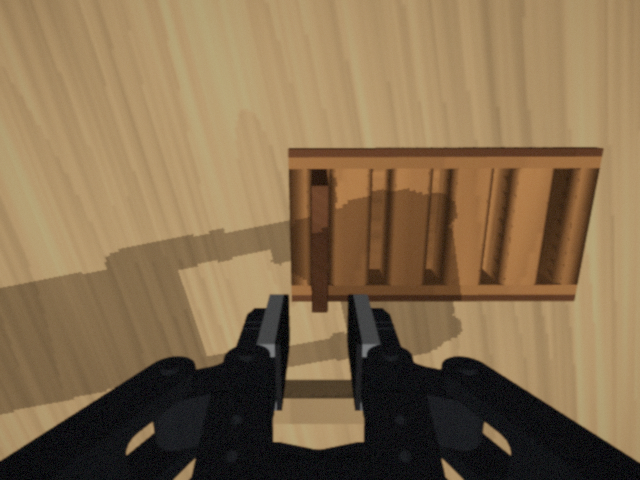

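Board A stands in the first slot, with its top strip from about (319.5,184) to (319.5,311). I'll work out its height from the strip length.

Run:
```python
from h import *
im,c=load("wrist","w5")
for z in(.085,.09,.095,.1,.105):
    P=plane(c,[[319.5,184],[319.5,311]],z);print(z,P.round(4)[:,:2].tolist(),np.linalg.norm(P[0]-P[1])*1000)
from scipy.optimize import brentq
```

```text
0.085 [[0.4541, 0.072], [0.4397, 0.0011]] 72.27954159498918
0.09 [[0.4542, 0.0729], [0.4402, 0.0036]] 70.62283480192684
0.095 [[0.4544, 0.0737], [0.4407, 0.0061]] 68.96612800886447
0.1 [[0.4546, 0.0746], [0.4412, 0.0086]] 67.30942121580213
0.105 [[0.4547, 0.0755], [0.4417, 0.0111]] 65.6527144227398
```

Request:
{"fn": "carry_out", "kwargs": {"increments": [[[0, 50, 5], 0.08, 0.4], [[1, 110, 10], 0.16, 0.65], [[2, 165, 10], 0.24, 0.65], [[3, 220, 10], 0.32, 0.65], [[3, 262, 0], 0.39, 0.65]]}}

```text
clock: 11.02
tool_pos: [0.4517, 0.3016, 0.2428]
eef_rot: [[-0.19, 0.982, 0.013], [0.982, 0.19, -0.002], [-0.004, 0.012, -1.0]]
contact_force: [-0.2, 0.2, -0.4]
opening: 0.647
```

Request:
{"fn": "carry_out", "kwargs": {"increments": [[[0, 0, -30], 0, 0.65], [[0, 0, -60], 0, 0.65], [[0, 0, -85], 0, 0.65], [[0, 0, -99], 0, 0.65], [[0, 0, -99], 0, 0.65]]}}

```text
clock: 11.65
tool_pos: [0.4511, 0.3013, 0.1424]
eef_rot: [[-0.19, 0.982, 0.01], [0.982, 0.19, -0.003], [-0.005, 0.009, -1.0]]
contact_force: [0.2, -0.2, -0.7]
opening: 0.649
```

Request:
{"fn": "carry_out", "kwargs": {"increments": [[[0, 0, 0], 0, 0.4], [[0, 0, 0], 0, 0.25], [[0, 0, 0], 0, 0.1], [[0, 0, 0], 0, 0], [[0, 0, 0], 0, 0]]}}

```text
clock: 12.28
tool_pos: [0.4514, 0.3016, 0.1433]
eef_rot: [[-0.19, 0.982, 0.011], [0.982, 0.19, -0.002], [-0.004, 0.011, -1.0]]
contact_force: [0.1, 0.9, 5.3]
opening: 0.089
```

Run:
```python
from h import *
im,c=shot("wrist","w6");z=np.load("pics/w6.npz");print(z["p"],z["R"])
```

```text
[0.45141823 0.30157322 0.14326665] [[-0.18995558  0.98172541  0.0114931 ]
 [ 0.98178338  0.18999173 -0.00212929]
 [-0.00427397  0.01087926 -0.99993169]]
```

View pics/w6.png

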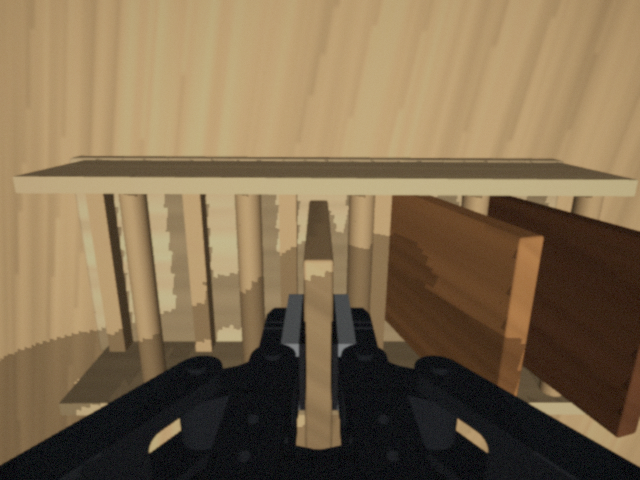

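Request:
{"fn": "carry_out", "kwargs": {"increments": [[[0, 0, 30], 0, 0], [[0, 0, 70], 0, 0], [[0, 0, 105], 0, 0], [[6, -40, 110], -0.08, 0], [[12, -90, 110], -0.16, 0]]}}

```text
clock: 12.95
tool_pos: [0.4635, 0.2112, 0.2536]
eef_rot: [[-0.031, 0.999, 0.012], [1.0, 0.031, -0.004], [-0.004, 0.012, -1.0]]
contact_force: [0.2, -1.3, -0.8]
opening: 0.089
```

Request:
{"fn": "carry_out", "kwargs": {"increments": [[[8, -60, 0], -0.08, 0], [[16, -120, 0], -0.16, 0], [[22, -184, 0], -0.23, 0], [[22, -184, -30], -0.23, 0], [[22, -184, -50], -0.23, 0]]}}

```text
clock: 13.58
tool_pos: [0.485, 0.0264, 0.2016]
eef_rot: [[0.2, 0.98, 0.008], [0.98, -0.2, -0.006], [-0.004, 0.009, -1.0]]
contact_force: [-0.9, 0.1, -0.6]
opening: 0.095
```

Run:
```python
from h import *
s=sensors.observe();p,R=s["tool_pos"],np.array(s["eef_rot"])
print(np.round(p,4),np.round(R,4).tolist(),"yaw",np.arctan2(R[1,1],R[0,1]))
g=p+.054*R[:,2];b=p+.133*R[:,2];print("grip",g,"bottom",b)
im,c=load("wrist","w6");z=np.load("pics/w6.npz")
P=plane(c,[[306,260],[333,260]],.095);print((P-z["p"])@z["R"]*1000)
```

```text
[0.485  0.0264 0.2016] [[0.1999, 0.9798, 0.0083], [0.9798, -0.1998, -0.0063], [-0.0045, 0.0094, -0.9999]] yaw -0.20119634885211815
grip [0.48542541 0.02602143 0.1476065 ] bottom [0.4860788  0.02552767 0.06861074]
[[31.21853729 -4.45887554 48.08799818]
 [31.20105734  3.41432619 48.17373337]]
```

Request:
{"fn": "carry_out", "kwargs": {"increments": [[[0, 5, -10], 0, 0], [[0, 5, -30], 0, 0], [[0, 5, -42], 0, 0], [[0, 5, -52], 0, 0], [[0, 5, -58], 0, 0]]}}

```text
clock: 14.2
tool_pos: [0.485, 0.0315, 0.1431]
eef_rot: [[0.2, 0.98, 0.008], [0.98, -0.2, -0.006], [-0.004, 0.009, -1.0]]
contact_force: [0.0, 2.0, 24.3]
opening: 0.091
```

Request:
{"fn": "carry_out", "kwargs": {"increments": [[[0, 0, 0], 0, 0.25], [[0, 0, 1], 0, 0.25], [[0, 0, 30], 0, 0.25], [[0, 0, 70], 0, 0.25], [[0, 0, 97], 0, 0.25]]}}

```text
clock: 14.82
tool_pos: [0.4853, 0.0314, 0.2427]
eef_rot: [[0.2, 0.98, 0.011], [0.98, -0.2, -0.006], [-0.004, 0.012, -1.0]]
contact_force: [-0.4, -0.1, -1.0]
opening: 0.25
```

Request:
{"fn": "carry_out", "kwargs": {"increments": [[[1, 56, 0], 0.08, 0.4], [[2, 112, 0], 0.16, 0.65], [[4, 168, 0], 0.24, 0.65], [[6, 225, 0], 0.32, 0.65], [[7, 281, 0], 0.39, 0.65]]}}

```text
clock: 15.45
tool_pos: [0.4923, 0.3143, 0.2434]
eef_rot: [[-0.19, 0.982, 0.014], [0.982, 0.19, -0.001], [-0.004, 0.013, -1.0]]
contact_force: [0.2, -0.3, -0.1]
opening: 0.651
```

Run:
```python
from h import *
im,c=shot("wrist","w7");z=np.load("pics/w7.npz");R=z["R"];print(z["p"],R,np.arctan2(R[1,1],R[0,1]))
```

```text
[0.49226971 0.31432469 0.2433636 ] [[-0.19006762  0.98167615  0.01364698]
 [ 0.98176368  0.19010151 -0.00121893]
 [-0.0037909   0.01316643 -0.99990613]] 0.19128233042283269
```

Request:
{"fn": "carry_out", "kwargs": {"increments": [[[0, -1, -40], 0, 0.65], [[0, -1, -75], 0, 0.65], [[0, -1, -98], 0, 0.65], [[0, -1, -106], 0, 0.65], [[0, -1, -106], 0, 0.65]]}}

```text
clock: 16.12
tool_pos: [0.4912, 0.319, 0.1366]
eef_rot: [[-0.197, 0.98, 0.012], [0.98, 0.197, 0.003], [0.001, 0.012, -1.0]]
contact_force: [-0.1, -0.4, 0.7]
opening: 0.652
```

Request:
{"fn": "carry_out", "kwargs": {"increments": [[[0, 0, 0], 0, 0.4], [[0, 0, 0], 0, 0.25], [[0, 0, 0], 0, 0.1], [[0, 0, 0], 0, 0], [[0, 0, 0], 0, 0]]}}

```text
clock: 16.75
tool_pos: [0.4915, 0.3192, 0.1376]
eef_rot: [[-0.197, 0.98, 0.013], [0.98, 0.197, 0.004], [0.001, 0.014, -1.0]]
contact_force: [-0.3, 0.1, 4.2]
opening: 0.094
```

Run:
```python
from h import *
im,c=shot("wrist","w8")
```

```text
(no output)
```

View pics/w8.png

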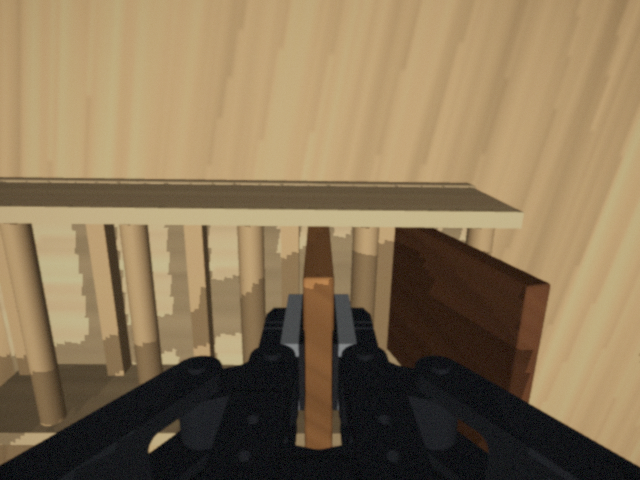

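Board D is held upright, with the top edge's far end at (318,277).

Request:
{"fn": "carry_out", "kwargs": {"increments": [[[0, 0, 30], 0, 0], [[0, 0, 70], 0, 0], [[0, 0, 105], 0, 0], [[10, -45, 110], -0.08, 0], [[20, -95, 110], -0.16, 0]]}}

```text
clock: 17.42
tool_pos: [0.5116, 0.2238, 0.2479]
eef_rot: [[-0.038, 0.999, 0.014], [0.999, 0.038, 0.002], [0.001, 0.014, -1.0]]
contact_force: [0.2, 0.2, -0.0]
opening: 0.095
```

Request:
{"fn": "carry_out", "kwargs": {"increments": [[[12, -58, 0], -0.08, 0], [[24, -114, 0], -0.16, 0], [[36, -160, 0], -0.237, 0], [[48, -207, 0], -0.237, 0], [[48, -207, -40], -0.237, 0]]}}

```text
clock: 18.05
tool_pos: [0.5613, 0.0134, 0.2103]
eef_rot: [[0.202, 0.979, 0.02], [0.979, -0.202, -0.003], [0.001, 0.021, -1.0]]
contact_force: [0.4, 1.0, -0.6]
opening: 0.095
```

```bash
cat > hov.py <<'E'
from h import *
import sys
# hold view, row of far top edge, slot s(mm): needed shift
name,row,s=sys.argv[1],float(sys.argv[2]),float(sys.argv[3])
im,c=load("wrist",name);z=np.load(f"pics/{name}.npz")
off=((plane(c,[[318,row]],.095)-z["p"])@z["R"])[0,0]-.035
q=sensors.observe();p,R=np.array(q["tool_pos"]),np.array(q["eef_rot"])
u=np.array([np.cos(-.2013),np.sin(-.2013)]);v=np.array([-u[1],u[0]])
t=np.array([.5225,.0205])+u*s/1000
m=p+.095*R[:,2]+off*R[:,0]
print("pos",np.round(p,4),"tilt",np.round(R[:2,2],4),"yaw",np.arctan2(R[1,1],R[0,1]),"off",off)
print("shift mm",np.round((t-m[:2])*1000,1),"dz to grasp height",(z["p"][2]-p[2])*1000)
E
python3 hov.py w8 277 38
```

```text
pos [0.5613 0.0134 0.2103] tilt [ 0.0205 -0.0028] yaw -0.20378242136591565 off -0.006879118920867136
shift mm [-2.2  6.5] dz to grasp height -72.77293303318113
```

Request:
{"fn": "carry_out", "kwargs": {"increments": [[[-2, 6.5, -15], 0, 0], [[-2, 6.5, -38], 0, 0], [[-2, 6.5, -55], 0, 0], [[-2, 6.5, -66], 0, 0], [[-2, 6.5, -72.5], 0, 0]]}}

```text
clock: 18.68
tool_pos: [0.5593, 0.0202, 0.1375]
eef_rot: [[0.202, 0.979, 0.02], [0.979, -0.202, -0.003], [0.001, 0.021, -1.0]]
contact_force: [-0.8, 0.3, 9.1]
opening: 0.091
```

Request:
{"fn": "carry_out", "kwargs": {"increments": [[[0, 0, -0.5], 0, 0.25], [[0, 0, 0], 0, 0.25], [[0, 0, 30], 0, 0.25], [[0, 0, 70], 0, 0.25], [[0, 0, 103], 0, 0.25]]}}

```text
clock: 19.3
tool_pos: [0.5595, 0.0201, 0.2428]
eef_rot: [[0.202, 0.979, 0.022], [0.979, -0.202, -0.003], [0.002, 0.022, -1.0]]
contact_force: [1.1, -0.7, 0.6]
opening: 0.251
```

Request:
{"fn": "carry_out", "kwargs": {"increments": [[[-5, 60, 0], 0.08, 0.4], [[-10, 120, 0], 0.16, 0.65], [[-15, 180, 0], 0.24, 0.65], [[-20, 240, 0], 0.32, 0.65], [[-24, 298, 0], 0.39, 0.65]]}}

```text
clock: 19.92
tool_pos: [0.5351, 0.3201, 0.2437]
eef_rot: [[-0.188, 0.982, 0.023], [0.982, 0.188, 0.006], [0.002, 0.024, -1.0]]
contact_force: [0.6, 0.4, 0.2]
opening: 0.649
```

Request:
{"fn": "carry_out", "kwargs": {"increments": [[[-1, -1.5, -40], 0, 0.65], [[-1, -1.5, -75], 0, 0.65], [[-1, -1.5, -98], 0, 0.65], [[-1, -1.5, -106], 0, 0.65], [[-1, -1.5, -106], 0, 0.65]]}}

```text
clock: 20.55
tool_pos: [0.5343, 0.3186, 0.138]
eef_rot: [[-0.188, 0.982, 0.023], [0.982, 0.188, 0.006], [0.002, 0.024, -1.0]]
contact_force: [-0.2, -0.7, -0.6]
opening: 0.653
```

Request:
{"fn": "carry_out", "kwargs": {"increments": [[[0, 0, 0], 0, 0.4], [[0, 0, 0], 0, 0.25], [[0, 0, 0], 0, 0.1], [[0, 0, 0], 0, 0], [[0, 0, 0], 0, 0]]}}

```text
clock: 21.18
tool_pos: [0.5347, 0.3188, 0.1391]
eef_rot: [[-0.188, 0.982, 0.025], [0.982, 0.188, 0.007], [0.003, 0.026, -1.0]]
contact_force: [-0.3, -0.2, 5.2]
opening: 0.096
```

Run:
```python
from h import *
im,c=shot("wrist","w9")
```

```text
(no output)
```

View pics/w9.png

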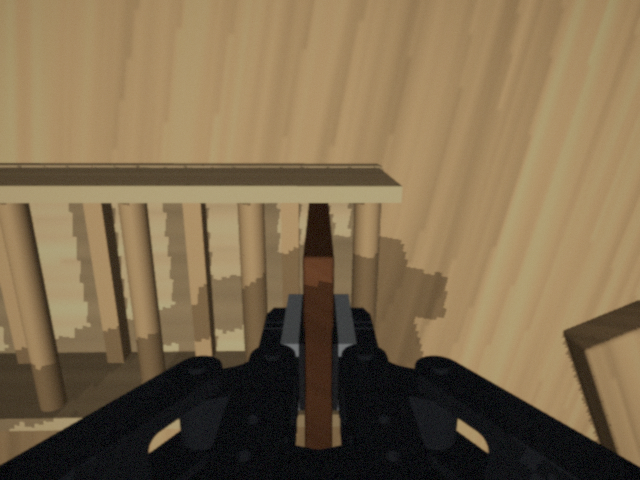

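The last board, E, is held with its far edge at (318,257). The stand is now empty.

Request:
{"fn": "carry_out", "kwargs": {"increments": [[[0, 0, 30], 0, 0], [[0, 0, 70], 0, 0], [[0, 0, 105], 0, 0], [[10, -45, 110], -0.08, 0], [[20, -95, 110], -0.16, 0]]}}

```text
clock: 21.85
tool_pos: [0.5547, 0.2234, 0.2493]
eef_rot: [[-0.028, 0.999, 0.026], [1.0, 0.028, 0.003], [0.003, 0.026, -1.0]]
contact_force: [0.3, 0.2, 0.0]
opening: 0.09
```

Request:
{"fn": "carry_out", "kwargs": {"increments": [[[12, -58, 0], -0.08, 0], [[24, -114, 0], -0.16, 0], [[34, -160, 0], -0.23, 0], [[41, -214, 0], -0.23, 0], [[41, -214, -40], -0.23, 0]]}}

```text
clock: 22.48
tool_pos: [0.5972, 0.0054, 0.2121]
eef_rot: [[0.205, 0.978, 0.032], [0.979, -0.205, -0.004], [0.003, 0.033, -0.999]]
contact_force: [0.2, -0.1, -0.4]
opening: 0.1
```

```bash
python3 hov.py w9 257 76
```

```text
pos [0.5972 0.0054 0.2121] tilt [ 0.0324 -0.0042] yaw -0.20689017169189733 off -0.0014854137727473848
shift mm [-3.   1.7] dz to grasp height -72.99676097732494
```

Request:
{"fn": "carry_out", "kwargs": {"increments": [[[-3.5, 1.7, -15], 0.005, 0], [[-3.5, 1.7, -38], 0.005, 0], [[-3.5, 1.7, -55], 0.005, 0], [[-3.2, 1.7, -66], 0.005, 0], [[-3, 1.7, -73], 0.005, 0]]}}

```text
clock: 23.1
tool_pos: [0.5942, 0.0075, 0.1389]
eef_rot: [[0.2, 0.979, 0.032], [0.98, -0.2, -0.004], [0.003, 0.033, -0.999]]
contact_force: [-2.9, 1.2, 48.7]
opening: 0.092
```

Request:
{"fn": "carry_out", "kwargs": {"increments": [[[0, 0, 1], 0, 0.1], [[0, 0, 1], 0, 0.25], [[0, 0, 30], 0, 0.25], [[-20, 0, 90], 0, 0.25], [[-70, -30, 110], 0, 0.25]]}}

```text
clock: 23.72
tool_pos: [0.5252, -0.0219, 0.2536]
eef_rot: [[0.197, 0.98, 0.039], [0.98, -0.197, -0.004], [0.004, 0.039, -0.999]]
contact_force: [-0.2, -0.9, 0.7]
opening: 0.252
```

Request:
{"fn": "carry_out", "kwargs": {"increments": [[[0, 0, 20], 0, 0.25], [[0, 0, 20], 0, 0.25], [[0, 0, 20], 0, 0.25], [[0, 0, 20], 0, 0.25], [[0, 0, 20], 0, 0.25]]}}

```text
clock: 24.35
tool_pos: [0.5253, -0.0217, 0.2723]
eef_rot: [[0.197, 0.98, 0.037], [0.98, -0.197, -0.004], [0.003, 0.037, -0.999]]
contact_force: [-0.0, -0.8, -0.2]
opening: 0.247
```

Run:
```python
from h import *
im,c=shot("wrist","w10");z=np.load("pics/w10.npz");print(z["p"],z["R"][:,2])
```

```text
[ 0.52534091 -0.02173579  0.2723312 ] [ 0.03722428 -0.00412606 -0.99929842]
```

View pics/w10.png

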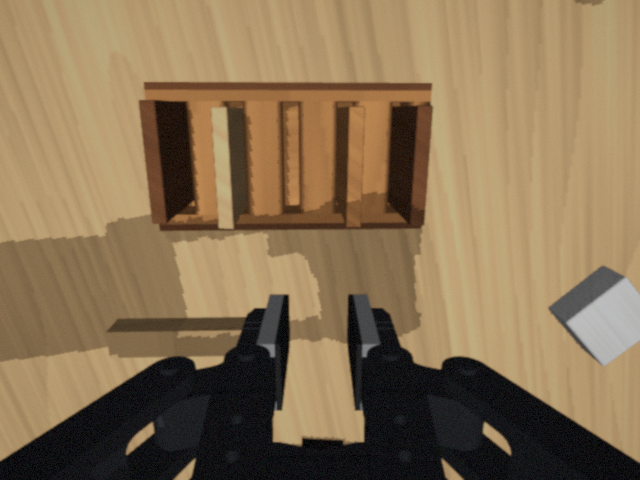

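All four boards stand in the rack. The strips' top ends are at about (149,101), (221,107), (356,107) and (424,105).

Run:
```python
from h import *
im,c=load("wrist","w10")
u=np.array([np.cos(-.2013),np.sin(-.2013)]);v=np.array([-u[1],u[0]])
Q=plane(c,[[145,83],[431.5,84],[422,228],[161,229]],.04)[:,:2];o=Q.mean(0);print("rack",o,[round(np.linalg.norm(Q[i]-Q[i-1])*1e3,1) for i in range(4)])
for k,st in dict(A=[[149,101],[159,223]],C=[[220,107],[227,229]],D=[[356,107],[354,226]],E=[[424,105],[418,223]]).items():
    for z in(.095,.1):
        P=plane(c,st,z)[:,:2];m=P.mean(0)-o;print(k,z,"x,y in rack",(m@u*1e3).round(1),(m@v*1e3).round(1),"len",(np.linalg.norm(P[0]-P[1])*1e3).round(1))
```

```text
rack [0.52249322 0.01986846] [np.float64(99.5), np.float64(190.1), np.float64(100.4), np.float64(190.6)]
A 0.095 x,y in rack -76.3 3.2 len 68.5
A 0.1 x,y in rack -74.6 3.8 len 67.1
C 0.095 x,y in rack -37.5 -0.2 len 69.4
C 0.1 x,y in rack -36.6 0.5 len 68.0
D 0.095 x,y in rack 37.8 0.7 len 68.3
D 0.1 x,y in rack 37.2 1.3 len 67.0
E 0.095 x,y in rack 76.2 2.1 len 67.9
E 0.1 x,y in rack 74.8 2.7 len 66.6
```

Request:
{"fn": "carry_out", "kwargs": {"increments": [[[-10, -25, 5], -0.17, 0.4], [[-20, -50, 10], -0.34, 0.6], [[-30, -75, 15], -0.51, 0.6], [[-40, -105, 20], -0.68, 0.6], [[-50, -135, 28], -0.85, 0.6]]}}

```text
clock: 25.02
tool_pos: [0.475, -0.1575, 0.3002]
eef_rot: [[0.869, 0.494, 0.021], [0.495, -0.869, -0.031], [0.003, 0.037, -0.999]]
contact_force: [-0.4, 0.3, 0.6]
opening: 0.598
```

Request:
{"fn": "carry_out", "kwargs": {"increments": [[[-10, -30, 0], -0.17, 0.6], [[-20, -60, 0], -0.34, 0.6], [[-30, -90, 0], -0.51, 0.6], [[-40, -115, 0], -0.68, 0.6], [[-45, -133, 0], -0.8, 0.6]]}}

```text
clock: 25.65
tool_pos: [0.4296, -0.2916, 0.2998]
eef_rot: [[0.959, -0.284, -0.008], [-0.284, -0.958, -0.036], [0.002, 0.037, -0.999]]
contact_force: [0.0, 0.0, -0.5]
opening: 0.6
```

Run:
```python
from h import *
im,c=shot("wrist","w11");z=np.load("pics/w11.npz");print(z["p"],z["R"])
```

```text
[ 0.42957515 -0.29158329  0.29979084] [[ 0.95882173 -0.28388303 -0.00844443]
 [-0.28400058 -0.9581474  -0.03601715]
 [ 0.00213365  0.03693225 -0.99931549]]
```

View pics/w11.png

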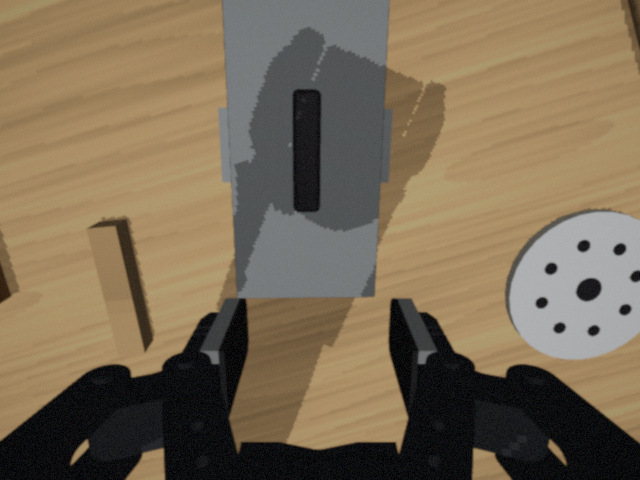

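The cover's handle top has corners at about (293,90), (321,90), (318,212) and (295,212). The roof's near edge is at row 297, from column 239 to 375.

Run:
```python
from h import *
np.set_printoptions(precision=4,suppress=True)
im,c=load("wrist","w11")
P=plane(c,[[293,90],[321,90],[318,212],[295,212]],.122);a=P[0]+P[1]-P[2]-P[3]
print(P.mean(0),np.arctan2(a[1],a[0]),[np.linalg.norm(P[i]-P[i-1]) for i in range(4)])
g=cv2.cvtColor(np.ascontiguousarray(im),cv2.COLOR_RGB2HSV)[:,:,1].astype(int)
L=[];Rr=[]
for y in list(range(5,95,5))+list(range(195,290,5)):
    w=np.where(g[y,200:420]<60)[0]+200;L.append((w[0],y));Rr.append((w[-1]+1,y))
for n,e in(("L",L),("R",Rr)):
    Q=plane(c,e,.092)[:,:2];f=cv2.fitLine(Q.astype(np.float32),cv2.DIST_HUBER,0,1e-5,1e-5).ravel();f[:2]*=np.sign(f[0]);print(n,f,"yaw",np.arctan2(f[1],f[0]))
N=plane(c,[[239,297],[375,297]],.092);print("near edge",N.mean(0),np.linalg.norm(N[0]-N[1]))
t=cam("top");print("tri",tri([c,t],[(307,90),(460,266.5)]),tri([c,t],[(306.5,212),(453,295)]))
```

```text
[ 0.4758 -0.3056  0.122 ] -0.2984093621915828 [np.float64(0.06843664593783268), np.float64(0.015319718554361476), np.float64(0.0685935045684104), np.float64(0.013646810592999534)]
L [ 0.9571 -0.2897  0.48   -0.2562] yaw -0.29388726
R [ 0.9566 -0.2915  0.4594 -0.3513] yaw -0.29581252
near edge [ 0.3769 -0.2765  0.092 ] 0.09617510604926788
tri [ 0.5092 -0.3157  0.1129] [ 0.4433 -0.2953  0.122 ]
```

Request:
{"fn": "carry_out", "kwargs": {"increments": [[[25, -6, -15], -0.008, 0.6], [[46, -12, -50], -0.008, 0.6], [[46, -12, -90], -0.008, 0.6], [[46, -12, -120], -0.008, 0.6], [[46, -12, -130], -0.008, 0.6]]}}

```text
clock: 26.32
tool_pos: [0.4745, -0.3041, 0.1667]
eef_rot: [[0.955, -0.295, -0.013], [-0.295, -0.955, -0.034], [-0.003, 0.037, -0.999]]
contact_force: [-0.5, -0.4, -0.4]
opening: 0.6
```

Run:
```python
from h import *
im,c=shot("wrist","w12");z=np.load("pics/w12.npz");R=z["R"];print(z["p"],R[:,2],np.arctan2(R[1,0],R[0,0]),"grip",z["p"]+.054*R[:,2])
```

```text
[ 0.47452896 -0.30405089  0.16666361] [-0.01342189 -0.03421716 -0.99932429] -0.2995628405435442 grip [ 0.47380417 -0.30589862  0.1127001 ]
```

View pics/w12.png

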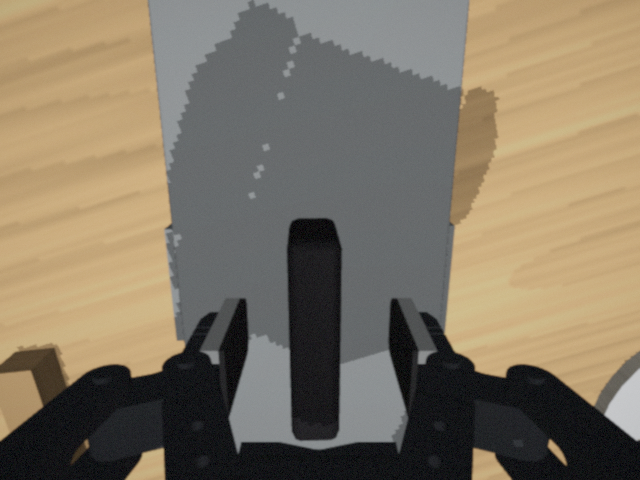

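The handle lies between the pads, and its top face spans columns 288–340. I'll grip it.

Request:
{"fn": "carry_out", "kwargs": {"increments": [[[0, 0, 2], 0, 0.3], [[0, 0, 2], 0, 0.1], [[0, 0, 2], 0, 0], [[0, 0, 2], 0, 0], [[0, 0, 2], 0, 0]]}}

```text
clock: 27.0
tool_pos: [0.4751, -0.3047, 0.1708]
eef_rot: [[0.955, -0.295, -0.01], [-0.296, -0.955, -0.036], [0.001, 0.038, -0.999]]
contact_force: [-1.2, 0.0, 6.3]
opening: 0.173
```

Request:
{"fn": "carry_out", "kwargs": {"increments": [[[0, 0, 10], 0, 0], [[0, 0, 30], 0, 0], [[0, 0, 60], 0, 0], [[0, 0, 95], 0, 0], [[0, 0, 125], 0, 0]]}}

```text
clock: 27.62
tool_pos: [0.4751, -0.3046, 0.2984]
eef_rot: [[0.955, -0.295, -0.009], [-0.296, -0.955, -0.037], [0.002, 0.038, -0.999]]
contact_force: [-0.5, -0.4, -3.2]
opening: 0.177
```

Run:
```python
from h import *
s=sensors.observe();R=s["eef_rot"];p=s["tool_pos"];print(p,R[:,2],np.arctan2(R[1,0],R[0,0]),s["contact_force"],s["opening"]*85)
shot("scene","s1")
```

```text
[ 0.47507801 -0.30464732  0.29842534] [-0.00903478 -0.03727462 -0.99926422] -0.3000224367325753 [-0.53184532 -0.39289041 -3.16705086] 15.05009853524684
```

View pics/s1.png

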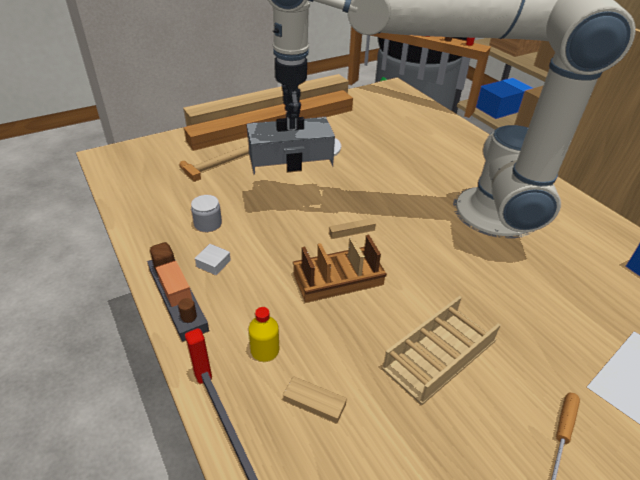

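The hood is held clear, and the force reads −3.2 N, which matches its 0.3 kg. Before placing it I'll measure how it sits in the tool frame.

```bash
cat > cov.py <<'E'
from h import *
import sys
def edges(im,rows=range(20,200,4)):
    g=cv2.cvtColor(np.ascontiguousarray(im),cv2.COLOR_RGB2HSV)[:,:,1].astype(int);L=[];R=[]
    for y in rows:
        w=g[y]<70
        a=315
        while a>0 and w[a-3:a].any():a-=1
        b=315
        while b<639 and w[b:b+3].any():b+=1
        L.append((a,y));R.append((b,y))
    return L,R
def fit(e):
    f=cv2.fitLine(np.array(e,np.float32),cv2.DIST_HUBER,0,.01,.01).ravel();return lambda y:f[2]+(y-f[3])*f[0]/f[1]
if __name__=="__main__":
    im,c=shot("wrist",sys.argv[1]);z=np.load(f"pics/{sys.argv[1]}.npz")
    L,R=edges(im);l,r=fit(L),fit(R);print(L[::8],R[::8],[(l(y),r(y)) for y in(20,100,200)])
    K=c[0];T=np.array(imaging.camera_model("wrist")["T_tool_cam"])
    ct=(K,T)
    for y in(40,100,200):
        for d in(.077,.079,.081):
            A=plane(ct,[[l(y),y],[r(y),y]],d);print(y,d,(A*1e3).round(1).tolist(),"w",(A[1,1]-A[0,1])*1e3,"mid",A[:,1].mean()*1e3)
E
python3 cov.py w13
```

```text
[(161, 20), (164, 52), (167, 84), (170, 116), (173, 148), (177, 180)] [(470, 20), (467, 52), (464, 84), (461, 116), (458, 148), (455, 180)] [(np.float32(160.48566), np.float32(470.3462)), (np.float32(168.54921), np.float32(462.55673)), (np.float32(178.62863), np.float32(452.8199))]
40 0.077 [[93.2, -48.6, 77.0], [93.4, 47.4, 77.0]] w 95.9571947973675 mid -0.5864896224145668
40 0.079 [[93.5, -49.2, 79.0], [93.6, 48.0, 79.0]] w 97.27028056591378 mid -0.6010023771488536
40 0.081 [[93.8, -49.9, 81.0], [93.9, 48.7, 81.0]] w 98.58336633446008 mid -0.6155151318831438
100 0.077 [[75.3, -48.5, 77.0], [75.4, 47.3, 77.0]] w 95.81535701548502 mid -0.5586657886752291
100 0.079 [[75.3, -49.1, 79.0], [75.5, 48.0, 79.0]] w 97.12650186471595 mid -0.5727977998895885
100 0.081 [[75.4, -49.8, 81.0], [75.5, 48.6, 81.0]] w 98.43764671394686 mid -0.5869298111039513
200 0.077 [[42.1, -48.3, 77.0], [42.3, 47.3, 77.0]] w 95.55271555508699 mid -0.5071593098119991
200 0.079 [[41.7, -49.0, 79.0], [41.9, 47.9, 79.0]] w 96.86026639800491 mid -0.520586502335836
200 0.081 [[41.3, -49.6, 81.0], [41.4, 48.5, 81.0]] w 98.16781724092283 mid -0.5340136948596765
```

Request:
{"fn": "carry_out", "kwargs": {"increments": [[[6, 40, 2], 0.012, 0], [[13, 90, 2], 0.025, 0], [[19, 140, 2], 0.037, 0], [[25, 185, 2], 0.05, 0], [[30, 220, 2], 0.06, 0]]}}

```text
clock: 28.35
tool_pos: [0.5056, -0.0833, 0.3023]
eef_rot: [[0.972, -0.237, -0.002], [-0.236, -0.971, -0.041], [0.007, 0.04, -0.999]]
contact_force: [1.1, -0.7, -3.6]
opening: 0.177
```

Request:
{"fn": "carry_out", "kwargs": {"increments": [[[7, 45, 0], 0.015, 0], [[13, 85, 0], 0.03, 0], [[17, 111, 0], 0.039, 0], [[17, 111, 0], 0.039, 0], [[17, 111, 0], 0.039, 0]]}}

```text
clock: 28.98
tool_pos: [0.5224, 0.0273, 0.3015]
eef_rot: [[0.98, -0.199, -0.002], [-0.199, -0.979, -0.041], [0.006, 0.041, -0.999]]
contact_force: [-0.3, -0.4, -3.1]
opening: 0.174
```

```bash
cat > chk.py <<'E'
from h import *
s=sensors.observe();R=np.array(s["eef_rot"]);p=np.array(s["tool_pos"]);tz=R[:,2]
o=p+.171*tz+.0012*R[:,0]
print("tcp",p.round(4),"tz",tz.round(4),"yaw",np.arctan2(R[1,0],R[0,0]).round(4),"F",np.round(s["contact_force"],1),"open",s["opening"])
print("cover origin",o.round(4),"need mm",((np.array([.5222,.020])-o[:2])*1e3).round(1))
E
python3 chk.py
```

```text
tcp [0.5224 0.0273 0.3015] tz [-0.002  -0.0415 -0.9991] yaw -0.1999 F [-0.3 -0.4 -3.1] open 0.1738050669244237
cover origin [0.5232 0.02   0.1307] need mm [-1.  0.]
```

Request:
{"fn": "carry_out", "kwargs": {"increments": [[[-1, 0, -15], -0.001, 0], [[-1, 0, -35], -0.001, 0], [[-1, 0, -55], -0.001, 0], [[-1, 0, -70], -0.001, 0], [[-1, 0, -85], -0.001, 0]]}}

```text
clock: 29.6
tool_pos: [0.5213, 0.0272, 0.2152]
eef_rot: [[0.98, -0.2, -0.003], [-0.2, -0.979, -0.041], [0.006, 0.041, -0.999]]
contact_force: [-0.5, 0.7, -2.6]
opening: 0.174
```

```bash
python3 chk.py
python3 - <<'E'
from h import *
a,_=shot("scene","s2");b,_=shot("wrist","w14");t,_=shot("top","t2")
A=cv2.resize(a[200:320,250:410],(640,480),interpolation=cv2.INTER_CUBIC)
B=cv2.resize(b,(400,300));C=cv2.resize(t[200:320,240:400],(400,300),interpolation=cv2.INTER_CUBIC)
A=cv2.resize(A,(400,300));D=np.zeros_like(A)
cv2.imwrite("pics/m1.png",np.vstack([np.hstack([A,C]),np.hstack([B,D])])[:,:,::-1])
E
```

```text
tcp [0.5213 0.0272 0.2152] tz [-0.0026 -0.0415 -0.9991] yaw -0.2009 F [-0.5  0.7 -2.6] open 0.17399208246711106
cover origin [0.522  0.0199 0.0443] need mm [0.2 0.1]
```

View pics/m1.png

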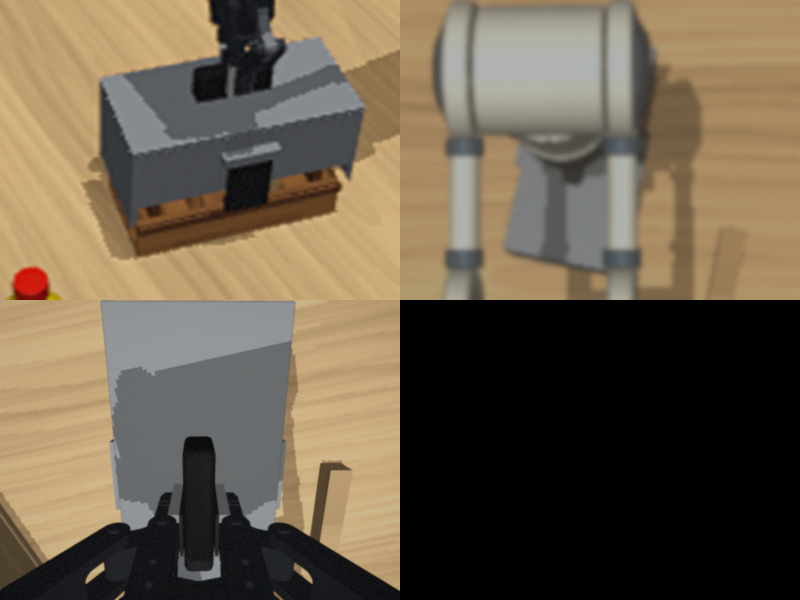

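The hood is centred over the rack in the scene crop, with the clip in front of the lip and both end skirts outside the ends. I'll keep lowering it and watch the force.

Request:
{"fn": "carry_out", "kwargs": {"increments": [[[0, 0, -3], 0, 0], [[0, 0, -6], 0, 0], [[0, 0, -8], 0, 0], [[0, 0, -10], 0, 0], [[0, 0, -11], 0, 0]]}}

```text
clock: 30.38
tool_pos: [0.5211, 0.0272, 0.2044]
eef_rot: [[0.98, -0.2, -0.004], [-0.2, -0.979, -0.042], [0.005, 0.042, -0.999]]
contact_force: [0.2, -0.5, -2.1]
opening: 0.174
```

```bash
python3 chk.py
```

```text
tcp [0.5211 0.0272 0.2044] tz [-0.0039 -0.0418 -0.9991] yaw -0.2009 F [ 0.2 -0.5 -2.1] open 0.17423449998809706
cover origin [0.5216 0.0198 0.0336] need mm [0.6 0.2]
```

Request:
{"fn": "carry_out", "kwargs": {"increments": [[[0, 0, 0], 0, 0.4], [[0, 0, 0], 0, 0.4], [[0, 0, 0], 0, 0.4], [[0, 0, 25], 0, 0.4], [[1, -4, 45], 0, 0.4]]}}

```text
clock: 31.0
tool_pos: [0.5222, 0.0233, 0.2506]
eef_rot: [[0.98, -0.199, -0.003], [-0.199, -0.979, -0.042], [0.005, 0.041, -0.999]]
contact_force: [-0.8, 0.1, 0.4]
opening: 0.402
```

Request:
{"fn": "carry_out", "kwargs": {"increments": [[[0, 0, 0], 0, 0], [[0, 0, 0], 0, 0], [[0, 0, 0], 0, 0], [[0, 0, 0], 0, 0], [[0, 0, 0], 0, 0]]}}

```text
clock: 31.62
tool_pos: [0.5221, 0.0233, 0.2502]
eef_rot: [[0.98, -0.199, -0.004], [-0.199, -0.979, -0.042], [0.005, 0.042, -0.999]]
contact_force: [0.3, -0.5, 0.0]
opening: -0.002
```

```bash
python3 chk.py;python3 cov.py w15 | head -1
python3 - <<'E'
from h import *
im,c=load("wrist","w15")
from cov import *
rows=list(range(20,200,4))
L,R=edges(im,rows)
for n,e in(("L",L),("R",R)):
    for zz in(.122,.126):
        Q=plane(c,e,zz)[:,:2];f=cv2.fitLine(Q.astype(np.float32),cv2.DIST_HUBER,0,1e-5,1e-5).ravel();f*=1
        print(n,zz,"yaw",np.arctan(f[1]/f[0]),"signed dist from rack axis mm",((f[2:]-np.array([.5222,.02]))@np.array([.2,.98])*1e3).round(1), "at s",((f[2:]-np.array([.5222,.02]))@np.array([.98,-.2])*1e3).round(0))
E
```

```text
tcp [0.5221 0.0233 0.2502] tz [-0.0038 -0.0418 -0.9991] yaw -0.2003 F [ 0.3 -0.5  0. ] open -0.002493497585983207
cover origin [0.5226 0.0159 0.0793] need mm [-0.4  4.1]
[(315, 20), (191, 52), (193, 84), (196, 116), (199, 148), (201, 180)] [(315, 20), (420, 52), (418, 84), (416, 116), (414, 148), (412, 180)] [(np.float32(188.66504), np.float32(421.9926)), (np.float32(194.82835), np.float32(417.0652)), (np.float32(202.53249), np.float32(410.9059))]
L 0.122 yaw -0.20074847 signed dist from rack axis mm 51.6 at s 67.0
L 0.126 yaw -0.20074607 signed dist from rack axis mm 50.7 at s 67.0
R 0.122 yaw -0.19716613 signed dist from rack axis mm -46.3 at s 71.0
R 0.126 yaw -0.19716759 signed dist from rack axis mm -45.3 at s 71.0
```

Request:
{"fn": "carry_out", "kwargs": {"increments": [[[0, 1.5, -18], 0, 0], [[0, 1.5, -24], 0, 0], [[0, 1.5, -27], 0, 0], [[0, 1.5, -29], 0, 0], [[0, 1.5, -31], 0, 0]]}}

```text
clock: 32.3
tool_pos: [0.5224, 0.0252, 0.2204]
eef_rot: [[0.98, -0.199, -0.001], [-0.199, -0.979, -0.041], [0.007, 0.04, -0.999]]
contact_force: [0.3, 1.8, 6.3]
opening: -0.001
```

Request:
{"fn": "carry_out", "kwargs": {"increments": [[[0, 0, -2], 0, 0], [[0, 0, -4], 0, 0], [[0, 0, -6], 0, 0], [[0, 0, -8], 0, 0], [[0, 0, -9], 0, 0]]}}

```text
clock: 32.92
tool_pos: [0.5222, 0.0251, 0.2107]
eef_rot: [[0.98, -0.199, -0.003], [-0.199, -0.979, -0.041], [0.005, 0.041, -0.999]]
contact_force: [-1.8, -1.1, 2.9]
opening: -0.001
```

Request:
{"fn": "carry_out", "kwargs": {"increments": [[[0, 0, -1], 0, 0], [[0, 0, -1], 0, 0], [[0, 0, -1], 0, 0], [[0, 0, -1], 0, 0], [[0, 0, -1], 0, 0]]}}

```text
clock: 33.55
tool_pos: [0.5221, 0.0251, 0.2106]
eef_rot: [[0.98, -0.199, -0.002], [-0.199, -0.979, -0.041], [0.006, 0.041, -0.999]]
contact_force: [-2.1, -0.5, 6.0]
opening: -0.0
```

Request:
{"fn": "carry_out", "kwargs": {"increments": [[[0, 0, -1], 0, 0], [[0, 0, -2], 0, 0], [[0, 0, -3], 0, 0], [[0, 0, -3], 0, 0], [[0, 0, -3], 0, 0]]}}

```text
clock: 34.17
tool_pos: [0.522, 0.0252, 0.2105]
eef_rot: [[0.98, -0.199, -0.0], [-0.199, -0.979, -0.041], [0.008, 0.04, -0.999]]
contact_force: [-5.3, 1.0, 14.7]
opening: -0.002
```

Request:
{"fn": "carry_out", "kwargs": {"increments": [[[0, 0, 20], 0, 0], [[0, 0, 60], 0, 0], [[-50, 0, 120], 0, 0], [[-100, 0, 150], 0, 0], [[-100, 0, 150], 0, 0]]}}

```text
clock: 34.8
tool_pos: [0.4205, 0.0252, 0.3646]
eef_rot: [[0.98, -0.199, 0.007], [-0.199, -0.979, -0.041], [0.015, 0.039, -0.999]]
contact_force: [1.1, 0.0, -0.2]
opening: 0.004
```

Run:
```python
from h import *
a,_=shot("scene","s3");b,c=shot("wrist","w16")
A=cv2.resize(a[200:320,250:410],(800,600),interpolation=cv2.INTER_CUBIC)[:,:]
A=cv2.resize(A,(560,420));B=cv2.resize(b,(240,180));D=np.zeros((420,240,3),np.uint8);D[:180]=B
t=shot("top","t3")[0];D[200:380]=cv2.resize(t,(240,180))
cv2.imwrite("pics/m2.png",np.hstack([A,D])[:,:,::-1])
```

```text
(no output)
```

View pics/m2.png

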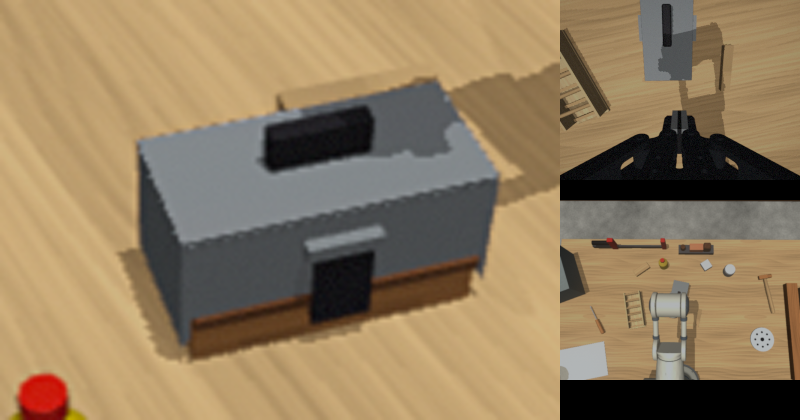

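Run:
```python
from h import *
from cov import fit
im,c=load("wrist","w16")
g=cv2.cvtColor(np.ascontiguousarray(im),cv2.COLOR_RGB2HSV)[:,:,1].astype(int)
L=[];R=[]
for y in list(range(5,60,3))+list(range(130,205,3)):
    w=np.where(g[y,180:400]<60)[0]+180;L.append((w[0],y));R.append((w[-1]+1,y))
print(L[::9],R[::9])
o=np.array([.5222,.02])
for zz in(.104,.108,.112):
    r=[]
    for e in(L,R):
        Q=plane(c,e,zz)[:,:2];f=cv2.fitLine(Q.astype(np.float32),cv2.DIST_HUBER,0,1e-5,1e-5).ravel()
        n=np.array([-f[1],f[0]])*np.sign(f[0]);r+=[np.arctan(f[1]/f[0]).round(4),((f[2:]-o)@n*1e3).round(1)]
    print(zz,r,"width",r[1]-r[3])
```

```text
[(np.int64(213), 5), (np.int64(215), 32), (np.int64(209), 59), (np.int64(223), 154), (np.int64(224), 181)] [(np.int64(356), 5), (np.int64(355), 32), (np.int64(364), 59), (np.int64(353), 154), (np.int64(352), 181)]
0.104 [np.float32(-0.1969), np.float64(47.0), np.float32(-0.1984), np.float64(-51.5)] width 98.5
0.108 [np.float32(-0.1969), np.float64(46.3), np.float32(-0.1984), np.float64(-51.0)] width 97.3
0.112 [np.float32(-0.1969), np.float64(45.6), np.float32(-0.1984), np.float64(-50.5)] width 96.1
```

Everything looks seated from the +y side, but the far clip is hidden and the roof midline measures 2 mm off. I'll test each side by touch, pressing the roof lightly near both long walls and comparing heights. The roof at home should read TCP z of about 0.181.

Request:
{"fn": "carry_out", "kwargs": {"increments": [[[15, -10, -45], 0, 0], [[40, -28, -95], 0, 0], [[40, -28, -145], 0, 0], [[40, -28, -168], 0, 0], [[40, -28, -176], 0, 0]]}}

```text
clock: 35.58
tool_pos: [0.461, -0.0029, 0.1805]
eef_rot: [[0.98, -0.199, -0.009], [-0.199, -0.979, -0.041], [-0.0, 0.042, -0.999]]
contact_force: [-12.5, 1.0, 21.9]
opening: -0.004
```

Request:
{"fn": "carry_out", "kwargs": {"increments": [[[0, 0, -2], 0, 0], [[0, 0, -4], 0, 0], [[0, 0, -6], 0, 0], [[0, 0, -8], 0, 0], [[0, 0, -9], 0, 0]]}}

```text
clock: 36.2
tool_pos: [0.4609, -0.0028, 0.1803]
eef_rot: [[0.98, -0.199, -0.006], [-0.199, -0.979, -0.041], [0.002, 0.042, -0.999]]
contact_force: [-26.2, 2.7, 51.6]
opening: 0.002
```

Request:
{"fn": "carry_out", "kwargs": {"increments": [[[0, 0, 10], 0, 0], [[5, 25, 15], 0, 0], [[15, 74, 15], 0, 0], [[15, 74, 8], 0, 0], [[15, 74, 4], 0, 0]]}}

```text
clock: 36.83
tool_pos: [0.4757, 0.0711, 0.1828]
eef_rot: [[0.98, -0.198, -0.008], [-0.198, -0.979, -0.042], [0.0, 0.043, -0.999]]
contact_force: [0.3, 0.2, -0.3]
opening: 0.004
```

Request:
{"fn": "carry_out", "kwargs": {"increments": [[[0, 0, -2], 0, 0], [[0, 0, -3], 0, 0], [[0, 0, -4], 0, 0], [[0, 0, -5], 0, 0], [[0, 0, -6], 0, 0]]}}

```text
clock: 37.45
tool_pos: [0.4756, 0.0704, 0.1805]
eef_rot: [[0.98, -0.2, -0.007], [-0.2, -0.979, -0.041], [0.002, 0.042, -0.999]]
contact_force: [-11.0, 1.5, 21.3]
opening: -0.002
```

Request:
{"fn": "carry_out", "kwargs": {"increments": [[[0, 0, 15], 0, 0], [[0, 0, 60], 0, 0], [[-30, -20, 110], 0, 0], [[-55, -45, 160], 0, 0], [[-55, -45, 180], 0, 0]]}}

```text
clock: 38.08
tool_pos: [0.4196, 0.0236, 0.3653]
eef_rot: [[0.979, -0.203, 0.0], [-0.203, -0.978, -0.042], [0.009, 0.041, -0.999]]
contact_force: [0.9, 0.3, 0.4]
opening: 0.004
```

Run:
```python
from h import *
im,c=shot("wrist","w17")
g=cv2.cvtColor(np.ascontiguousarray(im),cv2.COLOR_RGB2HSV)[:,:,1].astype(int)
L=[];R=[]
for y in list(range(5,60,3))+list(range(130,190,3)):
    w=np.where(g[y,180:420]<60)[0]+180;L.append((w[0],y));R.append((w[-1]+1,y))
o=np.array([.5222,.02])
for zz in(.104,.108,.112):
    r=[]
    for e in(L,R):
        Q=plane(c,e,zz)[:,:2];f=cv2.fitLine(Q.astype(np.float32),cv2.DIST_HUBER,0,1e-5,1e-5).ravel()
        n=np.array([-f[1],f[0]])*np.sign(f[0]);r+=[round(float(np.arctan(f[1]/f[0])),4),round(float((f[2:]-o)@n*1e3),1)]
    print(zz,r,"width",r[1]-r[3])
# bystander check: change between first and last scene views outside the work area
a=cv2.imread("pics/scene0.png").astype(int);b=shot("scene","s4")[0][:,:,::-1].astype(int);d=np.abs(a-b).max(2)
for n,(x,y,w,h) in dict(glue=(245,305,40,58),tin=(188,193,36,40),block=(193,242,40,34),offcut=(280,375,70,46)).items():print(n,"changed px",int((d[y:y+h,x:x+w]>40).sum()))
s=sensors.observe();print(s["clock"],s["tool_pos"],s["contact_force"])
```

```text
0.104 [-0.1964, 47.0, -0.2003, -51.3] width 98.3
0.108 [-0.1964, 46.3, -0.2003, -50.9] width 97.19999999999999
0.112 [-0.1964, 45.5, -0.2003, -50.4] width 95.9
glue changed px 0
tin changed px 0
block changed px 0
offcut changed px 0
38.175 [0.42063058 0.02447611 0.36401061] [-0.06251169 -0.597493    0.18201195]
```

```bash
python3 -c "
from plant import r
print(r.sign_off())"
```

```text
the job is handed in; nothing more can be done
None
```

I did the job in the order asked and handed it in at about 38 s on the robot's clock. The stick is on the bench at about (0.40, -0.11). The four boards on the stand (its fourth place was empty) are in rack slots 1, 2, 4 and 5, and the hood is pressed down over them.

**What the last checks showed:**
- **Boards:** the strips of all four top edges gave slot positions within 0.5 mm at the seated height.
- **Hood height:** at the handle and near both long walls it stopped within 1 mm of its home height. The two wall readings agreed, so it sits level.
- **Other things:** the glue bottle, tin, block and offcut show no change in the scene picture.

**What disagreed or could not be confirmed:**
- **Hood midline:** the wrist camera put the roof's midline about 2 mm towards -y of the rack's axis, and pressing did not change that. The hood may really sit that far off, or it may be camera error, since the tool had drifted to a tilt of about 2.4°.
- **Clips:** I saw the +y clip in place. I never saw the -y clip; I infer it snapped from the seated height on that side.
- **Press force:** one press on the -y wall reached 52 N at the wrist. That is well under the 120 N wrist limit, and it was the fingertips, not the gripper's body, that pressed. It is still more than I intended.

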